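# Find the warped pin under a hand press

### The arm

A 7-joint arm with a two-finger parallel gripper is mounted at the origin on a cart in front of the work surface, level with it; the furniture and walls round the work are solid. World frame = base frame: x ahead of the robot, y to its left, z up, the work surface at z = 0. Lengths are in m, angles in degrees, forces in N, time in s.
With the tool pointing down it reaches from about 0.4 to 0.85 m from the base axis. Payload 4.5 kg.
Tool frame: the origin (TCP) lies between the finger pads; the fingertips stand 17 mm ahead of it and the grasp point (between the pads) lies 2 mm behind it; z points along the fingers, y is the line along which they close (so a half turn about z gives the same grasp; the last joint's range is limited). The gripper opens to 88 mm and grips with 3 to 60 N. Pads are 18 mm wide; open, the fingers measure 123 mm over their backs; the gripper's body (75 mm by 187 mm) begins 45 mm behind the grasp point.
Start: joints at [-68.537, 39.483, -11.15, 89.685, 9.013, 51.709, -12.324], TCP at [0.209, 0.589, 0.256] pointing down, gripper open.
Joint ranges: [-172.22, 172.22], [-26.19, 119.32], [-84.43, 86.54], [7.71, 146.69], [-57.33, 237.33], [2.42, 119.75], [-152.13, 152.13]. Speed limits (degrees/s): [147.25, 147.25, 180, 180, 180, 180, 180].

### API

Orientations are given as [roll, pitch, yaw] about the fixed x, y, z axes, in that order (R = Rz(yaw) Ry(pitch) Rx(roll)).
In Python, from workcell import r, snapshot, camera_params, workorder, nets, status gives the robot as it stands. Calls block until the motion is done:
- r.move_to(position, orientation): joint-space move of the TCP to a pose.
- r.move_straight(position, ori=None, max_speed=0.15): straight line of the TCP; ori=None keeps the orientation; max_speed is the mean speed in m/s.
- r.movej(angles): joint-space move.
- r.ungrasp() and r.close(newtons=None): open the fingers fully, or close them until they stop; newtons is the grip in N (None keeps the last).
- r.pause(seconds).
- r.solve_ik(position, orientation): joint angles nearest the present ones, or None.
- snapshot(name): name is "scene" or "top" or "wrist"; returns (picture, depth): 420x560x3 uint8, blue, green, red; 420x560 float32, m along the optical axis (not along the pixel's ray), 0 where there is no reading.
- camera_params(name): a dict with "vertical_fov" (degrees; the focal length in pixels is half the picture's height over the tangent of half this angle, whatever the lens; pixels are square), "cx", "cy" (the principal point, pixels), "extrinsics" (4x4, takes a point from world to camera coordinates). Camera axes: x right, y up, looking along -z (the intrinsics and any distortion apply to the point x, -y, -z); pixel columns grow to the right and rows downward; lengths in m; the calibration is good to about 2 mm. The wrist camera is an equidistant fisheye: a pixel r from the principal point sees the ray r / f radians off the axis. A picture is of the moment at which its call begins: read the wrist's pose just before it. camera_params takes no time and is no camera call; for the wrist camera it gives the pose at the moment of the call.
A pose or a line that the arm cannot do raises r.Unreachable and nothing moves.
- workorder.job_done(): hands the job in; it is judged then, once.
Trained networks look in the newest picture that a camera, given by its name, has taken for a name from the list of things; names that differ only in an ending like _2 or _b are one class to them, and where a whole thing is asked for, a point or a joint stands for the part that bears it (a point fixed in the world has none). Each returns a list of dicts, best first, with "conf" (0 to 1); they miss things now and then, are a little off and sometimes report something else, mostly with a low value. They report only what shows in the picture. A call takes as long as a camera call.
- nets.silhouettes(camera, query): "pixels" (420x560 bool, what is visible of it) and "bbox" ([left, top, width, height] in pixels, round what is visible of it).
Readings, each from a call of its own:
- status.read_time_s(): time.
- status.read_joint_pos(): joint angles.
- status.read_dq(): joint speeds.
- status.read_effort(): joint torques, N m.
- status.read_tcp_pos(): TCP position.
- status.read_eef_rot(): TCP orientation.
- status.read_contact_force(): force on the tool from outside, world axes, zero at the start.
- status.read_wrist_torque(): the same for the moment, N m.
- status.read_width(): opening from 0.0 (shut) to 1.0 (fully open).
- status.read_grasp_force(): force on a finger pad.
Only numpy, scipy, OpenCV 4.12 (cv2) and the standard library are available. Lean on these libraries where they do the work, as an engineer would, in place of code of your own. Each camera call takes 0.05 s, during which the arm holds its last target. There are 200 camera calls.

### The job

One of the two wooden rolling pins on the marble slab has warped in the wash. Take the hand press by its handle and, pressing lightly (never more than 10 N), roll the pins with it one at a time, a quarter turn forward and a quarter turn back, until you have felt which one lifts the press. Set the press back down flat on the wooden board, gently lay the warped pin flat in the tray and leave the straight one lying on the slab; do not disturb the other things.

Things in the scene. Friction and masses are not known exactly. Their poses are not given: they have to be found in the camera images.
- press_grip (a point): hand press: a square steel plate 80 x 80 x 8 mm, flat below, with a dark wooden handle bar above it on two thin steel posts; 0.25 kg, loose, standing on the board. This point is the centre of the bar, 50 mm above the underside of the plate; the bar runs along its own y, 84 mm long, 18 mm wide (x) and 22 mm high (z); free space between bar and plate 31 mm. Grasp the bar from above across its width
- pin_a_mid (a point): plain light-wood pin with rounded ends, 22 mm in diameter, 150 mm long, 55 to 90 g, lying on the slab along the slab's y; one of two that look alike and swap places, not known which is warped. This point is the middle of its axis, 11 mm above the slab, where it is grasped across; own y along the pin, own z up at the start, turning as it rolls
- pin_b_mid (a point): plain light-wood pin with rounded ends, 22 mm in diameter, 150 mm long, 55 to 90 g, lying on the slab along the slab's y; one of two that look alike and swap places, not known which is warped. This point is the middle of its axis, 11 mm above the slab, where it is grasped across; own y along the pin, own z up at the start, turning as it rolls
- slab_top (a point): centre of the upper face of the marble slab, at its unloaded height: slab 220 mm (x) x 180 mm (y) x 14 mm with ridges 4 mm high along its front and back edges (x = -107 and +107 mm). The pins lie along its y, about 50 mm before and behind the centre (x), and roll along its x. The slab stands on soft rubber feet and gives straight down by 1 mm for every 5 N, at most 7 mm; it does not slide
- tray: shallow open dark-wood tray, fixed, 190 mm (x) x 112 mm (y) x 18 mm, walls and floor 5 mm thick; origin at the centre of its underside. It is 180 x 102 mm inside, so a pin lies flat in it along its x
- board: large wooden board laid over the sink, fixed: 390 mm (x) x 600 mm (y) x 20 mm; origin at the centre of its underside, so its top is 20 mm above that. Slab, tray, press and the bystanders stand on it
- slab: the moving marble plate itself (origin in its middle, 7 mm below its upper face)
- press: the hand press (origin at the centre of the underside of its plate)
- pin_a: the pin of pin_a_mid; origin 11 mm off its axis, turning with it. One of the two pins is straight and rolls level; the other is bowed by 4 mm in its middle, hard to see. At rest its bow lies sideways, so both pins are equally high
- pin_b: the pin of pin_b_mid; origin 11 mm off its axis. Rolled one way (not known which) a warped pin's bow turns up and its middle rises, up to 4 mm at a quarter turn; rolled the other way the bow turns down and the press rises by 1.5 mm or less. A pin travels half as far as the press that rolls it; let go, the warped one stays as it is or falls flat
- by_shaker_salt: bystander, not to be disturbed: steel and glass shaker, 44 mm across, 89 mm high, loose on the board; origin at its underside
- by_shaker_pepper: bystander, not to be disturbed: steel and glass shaker, 44 mm across, 89 mm high, loose on the board; origin at its underside
- by_spoon_rest: bystander, not to be disturbed: small boat-shaped dish, 38 x 68 x 16 mm, loose on the board; origin at its underside
- by_cork_stopper: bystander, not to be disturbed: cork stopper, 26 mm across, 31 mm high, loose on the board; origin at its underside
- by_match_box: bystander, not to be disturbed: flat paper match box, 34 x 54 x 14 mm, loose on the board; origin at its underside

How it is judged (in metres and radians):
On the way:
1. the warped pin is rolled on the slab under the press: turned by more than 0.25 rad while the press bears on it with more than 2 N (contact force between press and pin_b above 2 N and angle between pin_b's own z axis and vertical above 0.25 rad and contact force between pin_b and slab above 1.5 N), for 0.1 s.
At the end, for the whole second after the job is handed in: Warped pin flat inside the tray (middle within its inner walls, under 22 mm above its underside); straight pin on the slab (middle within 110 x 70 mm of its centre, 4 to 18 mm above its face); press on the board (underside within 6 mm of its top, level within 0.1 rad); all three at rest (0.03 m/s) (x of pin_b_mid in the frame of tray between -0.09 and 0.09 m and y of pin_b_mid in the frame of tray between -0.051 and 0.051 m and z of pin_b_mid in the frame of tray below 0.022 m and x of pin_a_mid in the frame of slab_top between -0.11 and 0.11 m and y of pin_a_mid in the frame of slab_top between -0.07 and 0.07 m and z of pin_a_mid in the frame of slab_top between 0.004 and 0.018 m and z of press in the frame of board between 0.014 and 0.026 m and angle between press's own z axis and vertical below 0.1 rad and linear speed of each of pin_a, pin_b, press below 0.03 m/s); the robot touches nothing.
It fails at once if a pin is pressed on the slab with more than 10 N (contact force between any of pin_a, pin_b and slab above 10 N).
It fails at once if the warped pin is dropped or pushed hard into the tray (more than 30 N) (contact force between pin_b and tray above 30 N).
It fails at once if a bystander is moved by more than 25 mm (distance of any of by_shaker_salt, by_shaker_pepper, by_spoon_rest, by_cork_stopper, by_match_box from where it was at the start of the episode above 0.025 m).
It also fails if it takes over 72 s, if anything falls off the work surface, if the arm or the gripper's body presses on something with over 40 N, if the wrist force passes 120 N, or if a joint passes its speed limit or range.

## Working session

There is one attempt and no reset: what is moved stays moved. The work goes in short steps, each a Python script; the robot and the scene stay as the last script left them, time stands still between calls to the robot, and variables do not carry over. Pictures are saved under pics/ and viewed, at most 10 in all, crops included, and the job is handed in when it is done.

```bash
ls; mkdir -p pics
python3 - <<'E'
from workcell import r, snapshot, camera_params, workorder, nets, status
import cv2,numpy as np
for n in ("top","scene"):
    p,d=snapshot(n); cv2.imwrite(f"pics/{n}0.png",p); np.save(f"{n}_d.npy",d)
    c=camera_params(n); print(n,c)
print(status.read_time_s(),status.read_eef_rot(),status.read_contact_force())
E
```

```text
pics
top {'vertical_fov': 56.722903498272636, 'cx': 277.19997030096266, 'cy': 211.4190832669439, 'extrinsics': array([[ 0.01874847, -0.99980262,  0.00657341, -0.14570761],
       [ 0.98991651,  0.01948555,  0.14030543, -0.59079911],
       [-0.14040582,  0.00387661,  0.99008645, -1.03599248],
       [ 0.        ,  0.        ,  0.        ,  1.        ]])}
scene {'vertical_fov': 57.90685558534513, 'cx': 280.1817455377858, 'cy': 208.29438019357062, 'extrinsics': array([[ 0.86845917, -0.4957435 , -0.00412984, -0.5618854 ],
       [ 0.38484171,  0.66887963,  0.63600071, -0.29882729],
       [-0.31253086, -0.55392998,  0.77167742, -0.95003662],
       [ 0.        ,  0.        ,  0.        ,  1.        ]])}
0.1 [-1.79906613e+02  6.18014108e-03  1.60479759e+02] [0.15600781 0.36203041 0.51734156]
```

View pics/top0.png

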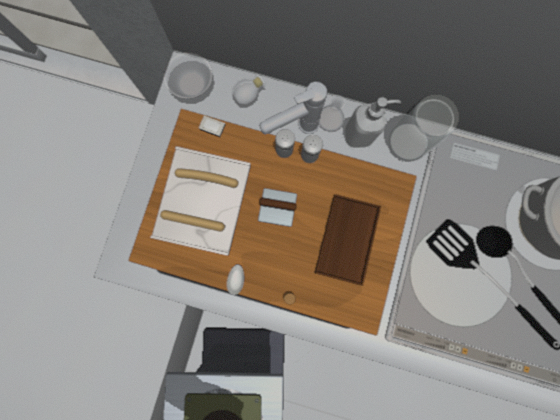

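View pics/scene0.png

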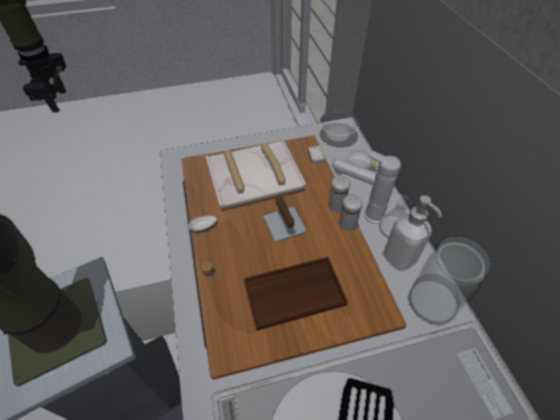

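```bash
cat > h.py <<'E'
from workcell import r, snapshot, camera_params, workorder, nets, status
import cv2,numpy as np
def cloud(n,d,c=None):
    c=c or camera_params(n); f=d.shape[0]/2/np.tan(np.radians(c["vertical_fov"]/2))
    v,u=np.mgrid[:d.shape[0],:d.shape[1]].astype(float)
    x=(u-c["cx"])/f; y=(v-c["cy"])/f
    P=np.stack([x*d,-y*d,-d],-1); E=c["extrinsics"]
    return (P-E[:3,3])@E[:3,:3]
def rect(P):
    (cx,cy),(w,h),a=cv2.minAreaRect(P[:,:2].astype(np.float32)); 
    if w<h: w,h,a=h,w,a+90
    return np.round([cx,cy,w,h],4),round(a%180,1)   # a: direction of the long side
E
python3 - <<'E'
from h import *
for n in ("top","scene"):
    p,d=snapshot(n); W=cloud(n,d)
    for q in ["press_grip","press","pin_a","slab","tray","board","by_shaker_salt","by_spoon_rest","by_cork_stopper","by_match_box"]:
        for o in nets.silhouettes(n,q)[:3]:
            if o["conf"]<.3: continue
            P=W[o["pixels"]&(d>0)]
            if len(P)<10: continue
            print(n,q,round(o["conf"],2),o["bbox"],rect(P),"z",np.round(np.percentile(P[:,2],[5,50,95]),4))
E
```

```text
top press_grip 0.72 [257.9, 191.5, 37.9, 33.0] (array([ 0.5815, -0.1332,  0.0813,  0.0796]), 82.4) z [0.2033 0.2066 0.2597]
top press 0.83 [259.8, 190.9, 35.8, 35.1] (array([ 0.5827, -0.1337,  0.0912,  0.0827]), 80.2) z [0.202  0.2064 0.2596]
top pin_a 0.98 [161.7, 210.9, 61.2, 20.7] (array([0.543 , 0.057 , 0.1479, 0.0243]), 78.9) z [0.2356 0.2433 0.2469]
top pin_a 0.76 [177.6, 166.8, 59.7, 24.1] (array([0.6451, 0.0295, 0.1482, 0.0299]), 80.4) z [0.2252 0.2434 0.2469]
top slab 0.78 [153.3, 148.1, 94.3, 106.9] (array([0.5952, 0.0406, 0.228 , 0.1798]), 167.9) z [0.2211 0.2238 0.2269]
top by_shaker_salt 0.95 [275.7, 130.6, 18.6, 25.2] (array([ 0.7415, -0.1472,  0.0808,  0.0409]), 2.5) z [0.2082 0.2831 0.2873]
top by_spoon_rest 0.71 [228.8, 262.6, 12.5, 33.3] (array([ 0.4112, -0.0403,  0.0644,  0.0396]), 6.4) z [0.1995 0.2038 0.2139]
top by_match_box 0.55 [197.8, 116.8, 26.6, 19.2] (array([0.7788, 0.0288, 0.0624, 0.0411]), 71.4) z [0.1992 0.2115 0.2146]
scene press_grip 0.84 [263.8, 197.4, 42.5, 43.2] (array([ 0.5825, -0.1357,  0.0836,  0.0803]), 82.5) z [0.2032 0.2062 0.2589]
scene pres
[... 1144 characters left out ...]
-0.1514,  0.0411,  0.0376]), 150.9) z [0.207  0.265  0.2862]
scene by_shaker_salt 0.36 [265.2, 146.3, 21.1, 38.5] (array([0.6445, 0.0251, 0.1443, 0.0279]), 80.0) z [0.2348 0.2428 0.2459]
scene by_spoon_rest 0.87 [188.0, 216.2, 29.7, 16.1] (array([ 0.4122, -0.0428,  0.0643,  0.0381]), 175.5) z [0.1997 0.2043 0.2129]
scene by_cork_stopper 0.52 [202.1, 259.7, 14.5, 20.7] (array([ 0.3743, -0.1665,  0.0244,  0.0234]), 15.5) z [0.2051 0.2263 0.2291]
scene by_cork_stopper 0.45 [205.1, 140.9, 101.3, 68.6] (array([0.6014, 0.0539, 0.2327, 0.213 ]), 168.4) z [0.2165 0.2231 0.2267]
scene by_match_box 0.47 [310.0, 146.1, 13.7, 18.0] (array([0.7756, 0.0265, 0.0551, 0.0338]), 68.6) z [0.2032 0.2111 0.2134]
```

The top view shows the slab with its two pins at px (206,177) and (192,221), the press at (278,206) and the tray at (348,240). The shakers and tap are above the press, the spoon rest is at (235,280) and the cork at (289,297). The scene view agrees.

Run:
```python
from h import *
for n in ("top","scene"):
    d=np.load(n+"_d.npy"); W=cloud(n,d).reshape(-1,3); W=W[d.ravel()>0]
    X,Y,Z=W.T
    def box(cx,cy,h,z0,z1): return W[(abs(X-cx)<h)&(abs(Y-cy)<h)&(Z>z0)&(Z<z1)]
    B=box(.582,-.134,.06,.245,.27); print(n,"bar",rect(B),np.median(B[:,2]))
    B=box(.582,-.134,.055,.2025,.212); print("plate",rect(B))
    for c in [(.543,.057),(.645,.03)]:
        B=W[(abs(X-c[0])<.045)&(abs(Y-c[1])<.085)&(Z>.234)&(Z<.255)]; print("pin",rect(B),np.percentile(B[:,2],97))
    B=box(.595,.04,.14,.2195,.2265);print("slab",rect(B), np.median(B[:,2]))
    B=box(.595,.04,.14,.2195,.23);print("slab+ridge",rect(B))
    B=box(.513,-.30,.12,.2120,.222);print("tray rim",rect(B),np.median(B[:,2]))
    B=box(.513,-.30,.03,.19,.222);print("tray floor",np.median(B[:,2]))
    if n=="top":
        for x in np.arange(.66,.84,.03): print(round(x,2),[round(float(max(Z[(abs(X-x)<.015)&(abs(Y-y)<.02)],default=0)),2) for y in np.arange(.16,-.29,-.04)])
for yaw in (79,-101): print(yaw,r.solve_ik([.582,-.134,.35],[180,0,yaw]),r.solve_ik([.513,-.30,.3],[180,0,yaw-90]),r.solve_ik([.513,-.30,.3],[180,0,yaw+90]),r.solve_ik([.66,.03,.3],[180,0,yaw]))
```

```text
top bar (array([ 0.5813, -0.134 ,  0.0834,  0.0187]), 81.0) 0.25788746198504514
plate (array([ 0.5812, -0.134 ,  0.0799,  0.0795]), 171.3)
pin (array([0.5419, 0.0573, 0.1477, 0.0218]), 78.6) 0.2472864228296007
pin (array([0.6426, 0.0294, 0.1474, 0.0252]), 80.5) 0.24742860205372386
slab (array([0.5917, 0.0418, 0.2201, 0.1804]), 168.1) 0.22356798443728937
slab+ridge (array([0.5917, 0.0418, 0.2201, 0.1805]), 168.2)
tray rim (array([ 0.5087, -0.2991,  0.1904,  0.1122]), 166.4) 0.2154899667553204
tray floor 0.20284906222702032
0.66 [0.2, 0.24, 0.25, 0.25, 0.25, 0.23, 0.23, 0.2, 0.2, 0.2, 0.2, 0.2]
0.69 [0.2, 0.23, 0.23, 0.23, 0.23, 0.23, 0.23, 0.28, 0.28, 0.29, 0.29, 0.2]
0.72 [0.2, 0.23, 0.23, 0.23, 0.2, 0.2, 0.3, 0.31, 0.29, 0.29, 0.29, 0.2]
0.75 [0.18, 0.2, 0.2, 0.22, 0.22, 0.2, 0.31, 0.31, 0.31, 0.2, 0.18, 0.26]
0.78 [0.18, 0.2, 0.2, 0.22, 0.22, 0.2, 0.2, 0.31, 0.37, 0.37, 0.36, 0.29]
0.81 [0.18, 0.2, 0.2, 0.21, 0.2, 0.18, 0.18, 0.18, 0.3, 0.37, 0.36, 0.29]
scene bar (array([ 0.5826, -0.1351,  0.0849,  0.0186]), 81.4) 0.2575323155059331
plate (array([ 0.5824, -0.1357,  0.0814,  0.0804
[... 458 characters left out ...]
9031  60.68965229
  3.92810902] [  3.13854179  40.13857974  42.53616811  93.66092814 -30.74777953
  58.47658496 -45.53771497] [ 33.18891469  34.33620366 -12.59611165  92.02745738   8.67976342
  54.59579296  96.68027529] [-11.00828588  40.00927457   8.60046572  80.37845458  -6.36847781
  60.08456271 -12.21441737]
-101 [ -23.93389459   50.34272349   74.75753025   89.37397708  -49.23512934
   78.73081301 -135.28322538] [ 33.18891469  34.33620366 -12.59611165  92.02745738   8.67976342
  54.59579296  96.68027529] [  3.13854179  40.13857974  42.53616811  93.66092814 -30.74777953
  58.47658496 -45.53771497] [ 13.93676623  44.41321615 -42.16761214  78.80906114  30.3796864
  68.27168345 137.79083878]
```

Run:
```python
from h import *
ori=[180,0,81.1]
r.move_straight([.209,.589,.36],max_speed=.3)
r.move_to([.582,-.1345,.34],ori)
r.move_straight([.582,-.1345,.246],max_speed=.12)
r.close(25)
print("w",status.read_width(),status.read_grasp_force(),status.read_contact_force(),status.read_time_s())
r.move_straight([.582,-.1345,.345],max_speed=.1)
u=np.array([np.cos(np.radians(-9.5)),np.sin(np.radians(-9.5))])
p=np.array([.643,.028])+.010*u
r.move_straight([*p,.345],[180,0,80.5],max_speed=.12)
r.move_straight([*p,.305],max_speed=.08); r.pause(.3)
t=status.read_time_s(); F=[status.read_contact_force() for _ in range(5)]; print("F",F[0],np.std(F,axis=0),status.read_time_s()-t,t)
print(status.read_tcp_pos(),status.read_eef_rot(),status.read_width())
p_,d=snapshot("scene"); cv2.imwrite("pics/s1.png",p_[100:300,150:430].repeat(2,0).repeat(2,1))
```

```text
w 0.1996542793137186 24.999744091182947 [ 0.42042429  0.04117009 -0.75611563] 6.5583
F [-0.43931226 -0.73969645 -1.88701199] [5.55111512e-17 0.00000000e+00 0.00000000e+00] 0.0 10.2667
[0.65306545 0.02634994 0.30544074] [ 1.79953344e+02 -1.13670946e-02  8.05043492e+01] 0.19626415190688307
```

View pics/s1.png

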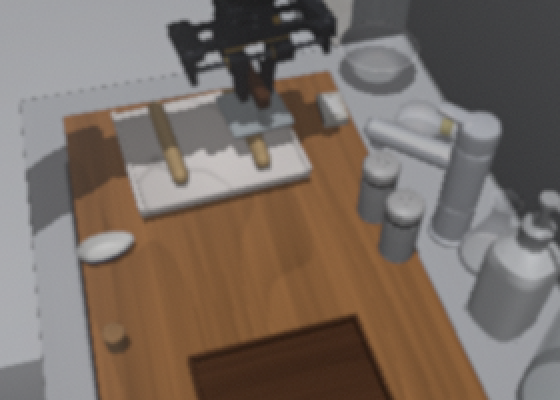

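The press is gripped level and hangs over the far pin. Next is the light-force rolling.

```bash
cat >> h.py <<'E'
def force(): return status.read_contact_force()[2]
def tare():
    v=[]
    for _ in range(6): r.pause(.05); v.append(force())
    print("tare",np.round(v,2)); return np.mean(v)
def touch(f0,z,target=3.0,zmin=.285):
    """lower in small steps from z until the force target is met; returns commanded z"""
    x,y=status.read_tcp_pos()[:2]
    while z>zmin:
        f=force()-f0
        if f>target: return z
        z-=.0004 if f<1 else .0002
        r.move_straight([x,y,z],max_speed=.02)
    raise SystemExit("no contact")
def roll(p,u,s,z,f0,target=4.0,step=.001):
    """roll along u by s metres (signed) at near constant force; returns list of (s, z, f)"""
    L=[]; n=int(round(abs(s)/step))
    for i in range(1,n+1):
        q=p+u*s*i/n
        f=force()-f0
        z+=np.clip((f-target)*.00016,-.0003,.0005)
        if f>7.5: z+=.0005
        r.move_straight([*q,z],max_speed=.03)
        L.append((s*i/n,status.read_tcp_pos()[2],force()-f0))
    return q,z,np.array(L)
E
python3 - <<'E'
from h import *
u=np.array([np.cos(np.radians(-9.5)),np.sin(np.radians(-9.5))])
f0=tare(); p=np.array([.643,.028])+.010*u
x,y,z=status.read_tcp_pos(); r.move_straight([*p,.298],max_speed=.04)
z=touch(f0,.298); print("touch",z,status.read_tcp_pos()[2],force()-f0,status.read_time_s())
q,z,L=roll(p,u,-.012,z,f0); print(np.round(L[::2]*[1e3,1e3,1],2),status.read_time_s())
np.save("st.npy",[f0,z,*q])
E
```

```text
tare [-2.25 -1.53 -2.24 -2.64 -2.89 -2.5 ]
touch 0.2925999999999999 0.29283426598525103 3.4948022410860626 14.6917
[[ -1.   292.77   4.81]
 [ -3.   292.88   5.62]
 [ -5.   293.24   4.74]
 [ -7.   293.55   5.75]
 [ -9.   293.98   4.95]
 [-11.   294.3    5.25]] 17.6917
```

Run:
```python
from h import *
u=np.array([np.cos(np.radians(-9.5)),np.sin(np.radians(-9.5))])
f0,z,*q=np.load("st.npy"); q=np.array(q)
q,z,L=roll(q,u,-.016,z,f0,3.8,.0012); print(np.round(L[::2]*[1e3,1e3,1],2),L[:,2].max(),status.read_time_s())
q,z,L=roll(q,u,.028,z,f0,3.5,.0015); print(np.round(L[::3]*[1e3,1e3,1],2),L[:,2].max(),status.read_time_s())
r.move_straight([*q,.345],max_speed=.1)
r.pause(.1); print(status.read_time_s(),status.read_eef_rot())
```

```text
[[ -1.23 294.74   3.57]
 [ -3.69 294.84   5.05]
 [ -6.15 295.1    4.91]
 [ -8.62 295.44   5.35]
 [-11.08 295.81   4.25]
 [-13.54 295.93   4.02]
 [-16.   296.01   5.36]] 5.3563652645368425 20.9417
[[  1.47 296.08   4.17]
 [  5.89 296.12   2.26]
 [ 10.32 295.74   1.91]
 [ 14.74 295.17   2.37]
 [ 19.16 294.6    2.11]
 [ 23.58 293.92   1.08]
 [ 28.   293.12   1.93]] 4.172964089696499 25.6917
26.4583 [-1.79870194e+02  2.23597087e-02  8.05029772e+01]
```

The far pin lifted the press by 3.3 mm, so it is the warped one. I'll set the press back and look at that pin from above.

Run:
```python
from h import *
r.move_straight([.582,-.1345,.345],[180,0,81.1],max_speed=.15)
r.move_straight([.582,-.1345,.252],max_speed=.08)
r.pause(.1); f0=force()
z=touch(f0,.250,2.0,.2445); print("down",z,force()-f0)
r.ungrasp()
r.move_straight([.582,-.1345,.36],max_speed=.15)
for n in ("top","scene"):
    p,d=snapshot(n); cv2.imwrite(f"pics/{n}2.png",p); W=cloud(n,d).reshape(-1,3); X,Y,Z=W.T
    B=W[(abs(X-.645)<.045)&(abs(Y-.03)<.085)&(Z>.234)&(Z<.255)&(d.ravel()>0)]; print(n,"pin",len(B),rect(B) if len(B) else 0,np.percentile(B[:,2],97))
    B=W[(abs(X-.582)<.055)&(abs(Y+.134)<.055)&(Z>.2025)&(Z<.212)]; print("plate",len(B),rect(B) if len(B) else 0,np.std(B[:,2]))
print(status.read_time_s())
```

```text
down 0.24559999999999987 4.031246968229869
top pin 444 (array([0.6467, 0.0483, 0.1086, 0.0244]), 82.1) 0.2474656252654834
plate 4 (array([ 5.509e-01, -1.687e-01,  9.300e-03,  1.000e-04]), 1.0) 0.0006591199880495787
scene pin 159 (array([ 0.6381, -0.005 ,  0.0825,  0.0224]), 77.6) 0.24685290857641526
plate 713 (array([ 0.582 , -0.1355,  0.0804,  0.0799]), 80.7) 0.0013578050840201813
34.1
```

View pics/scene2.png

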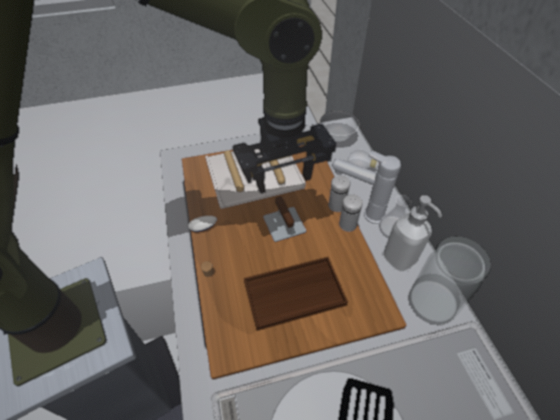

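The press stands flat on the board and the pin is back near its starting place. Next I grasp the warped pin.

Run:
```python
from h import *
o=[180,0,80.5]
r.move_straight([.643,.028,.345],o,max_speed=.18)
r.move_straight([.643,.028,.2485],max_speed=.1)
r.close(20); print("w",status.read_width()*88,status.read_grasp_force(),status.read_tcp_pos())
r.move_straight([.643,.028,.35],max_speed=.08)
r.move_to([.5095,-.2995,.32],[180,0,-13.7])
r.move_straight([.5095,-.2995,.25],max_speed=.1)
print("w",status.read_width()*88,status.read_time_s())
p,d=snapshot("scene"); cv2.imwrite("pics/s3.png",cv2.resize(p[130:370,170:450],None,fx=2,fy=2))
```

```text
w 21.74905676777812 19.99536171555519 [0.64311283 0.02797577 0.24852465]
w 21.060318227544002 40.95
```

View pics/s3.png

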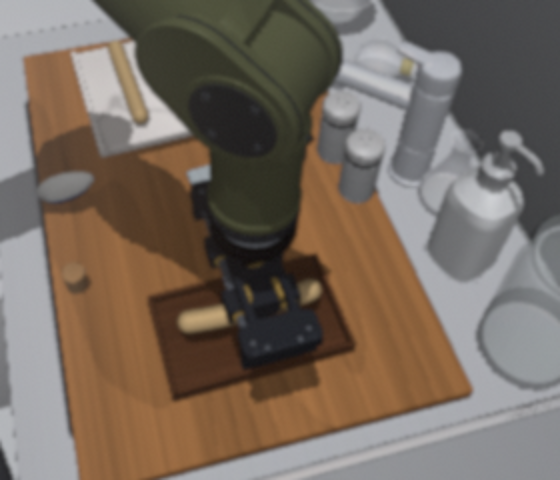

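Run:
```python
from h import *
c,s=np.cos(np.radians(-13.7)),np.sin(np.radians(-13.7))
for n in ("scene","top"):
    p,d=snapshot(n); W=cloud(n,d).reshape(-1,3)[d.ravel()>0]
    X=(W[:,0]-.5095)*c+(W[:,1]+.2995)*s; Y=-(W[:,0]-.5095)*s+(W[:,1]+.2995)*c; Z=W[:,2]
    for sg in (-1,1):
        m=(sg*X>.022)&(sg*X<.1)&(abs(Y)<.02)&(Z>.221)&(Z<.262)
        if m.sum()>5: print(n,sg,m.sum(),"end",np.percentile(sg*X[m],99),"y",np.median(Y[m]),"top z",[round(float(np.percentile(Z[m&(abs(sg*X-a)<.008)],95)),4) if (m&(abs(sg*X-a)<.008)).sum()>3 else None for a in (.03,.04,.05,.06,.068)])
print(status.read_tcp_pos(),status.read_width()*88)
```

```text
scene -1 263 end 0.07082934634639364 y -0.0024050631616494064 top z [0.2484, 0.2491, 0.2484, 0.2482, 0.2476]
scene 1 110 end 0.07621903683832672 y -0.001986346483997468 top z [None, None, 0.2495, 0.2488, 0.2487]
top 1 33 end 0.07524648778364988 y 0.008124420993855398 top z [None, None, None, 0.249, 0.2485]
[ 0.50984634 -0.29981574  0.25073829] 21.400078605143175
```

The pin sits level and centred over the tray. I'll lower it until the fingertips just clear the rim, then release.

Run:
```python
from h import *
r.move_straight([.5095,-.2995,.2336],max_speed=.04); r.pause(.3); print(status.read_tcp_pos())
r.ungrasp(); r.pause(.2)
r.move_straight([.5095,-.2995,.33],max_speed=.12)
r.move_to([.40,.15,.42],[180,0,40]); 
print(status.read_time_s())
p,d=snapshot("top"); cv2.imwrite("pics/top4.png",p)
p,d=snapshot("scene"); cv2.imwrite("pics/s4.png",p)
W=cloud("scene",d).reshape(-1,3); W=W[d.ravel()>0]; X,Y,Z=W.T
B=W[(abs(X-.5095)<.07)&(abs(Y+.2995)<.06)&(Z>.216)&(Z<.26)]; print("pin",rect(B),np.percentile(B[:,2],97))
B=W[(abs(X-.582)<.055)&(abs(Y+.134)<.055)&(Z>.2025)&(Z<.212)]; print("plate",len(B),rect(B))
print(status.read_time_s())
```

```text
[ 0.50958174 -0.29958711  0.23376745]
45.9
pin (array([ 0.5097, -0.3004,  0.1431,  0.1111]), 166.9) 0.22617925464749195
plate 704 (array([ 0.5822, -0.1352,  0.0807,  0.0802]), 80.7)
46.0
```

View pics/s4.png

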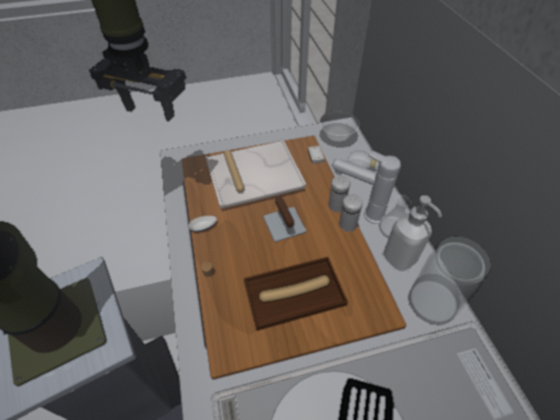

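The warped pin, visibly bowed, lies flat in the tray at px (295,289). The straight pin is still on the slab at (235,170), the press stands on the board at (285,220), and the other things have not moved.

```bash
python3 -c "
from h import *
print(workorder.job_done())"
```

```text
the job is handed in; nothing more can be done
None
```

The job is handed in at about 46 s: the far pin lifted the press by 3.3 mm and now lies flat in the tray. The near pin was not rolled and lies on the slab, the press is back flat on the board, and the other things look unmoved in the last picture.

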